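# Bring the press ram down onto the hidden specimen and load it

## Robot

A 7-joint arm with a two-finger parallel gripper is mounted at the origin on the work surface. World frame = base frame: x ahead of the robot, y to its left, z up, the work surface at z = 0. Lengths are in m, angles in rad, forces in N, time in s.
With the tool pointing down it reaches from about 0.35 to 0.9 m from the base axis. Payload 8.1 kg.
Tool frame: the origin (TCP) lies midway between the tips of the shut fingers; the grasp point (between the pads) lies 19 mm behind it (arm.hold_point_z is the distance from the TCP to the grasp point, in m); z points along the fingers, y is the direction in which the jaws open and shut (so a half turn about z gives the same grasp; the last joint's range is limited). The gripper opens to 92 mm and grips with 3 to 60 N. Pads are 19 mm wide; open, the fingers measure 130 mm over their backs; the gripper's body (75 mm by 190 mm) begins 47 mm behind the grasp point.
Start: joints at [-0.103, 0.434, 0.025, 1.573, -0.012, 1.134, -0.075], TCP at [0.625, -0, 0.204] pointing down, gripper open.
Joint ranges: [-2.62, 2.62], [-0.44, 2.09], [-1.27, 1.32], [0.08, 2.57], [-1.32, 4.46], [0.12, 2], [-2.74, 2.74]. Speed limits (rad/s): [2.22, 2.22, 3.01, 3.01, 3.14, 3.14, 3.14].

## Interface

Orientations are given as a rotation vector (axis times angle).
In Python, from cell import arm gives the robot as it stands.
- The arm moves only by the shell command python3 -m pendant 'ROWS' [FORCE]. ROWS is JSON, a list of rows, each a list of 3 entries, a list of its own where there are three numbers: the shift along the tool's x, y, z in m, then the turn, a rotation vector about the tool's x, y, z in degrees, then the finger opening in m, from 0 to 0.0918. A call has 1 to 10 rows; each row shifts and turns the commanded pose from where the row before left it, along the tool's axes as they then stand; what a row does not reach is not made up. A row lasts 1/8 s, in which the tool goes at most 62.5 mm and 10.7 degrees, less where a joint would pass 70% of its speed; a pose out of reach is approached as far as the arm can. A call with a gripper value outside its range is refused whole. The fingers move at their own pace and stop on an object; FORCE is the grip in N (left out, the last holds). Time passes only in rows, so rows that do not move let the fingers close. It gives the time, the measured TCP pose, the force and the opening at its end, in the units of the state.
- arm.observe(): the state, without advancing time (a new reading comes with each control period).
- arm.get_image(name): name is "scene" or "side" or "wrist"; returns (picture, depth): 400x640x3 uint8, red, green, blue; 400x640 float32, m along the optical axis (not along the pixel's ray), 0 where there is no reading.
- arm.camera_params(name): a dict with "fovy" (degrees; the focal length in pixels is half the picture's height over the tangent of half this angle, whatever the lens; pixels are square), "cx", "cy" (the principal point, pixels), "rvec" (rotation vector, rad) and "tvec" (3), from world to camera coordinates, as OpenCV has them; the wrist camera has in their place "mount" (4x4, takes a point from camera to tool coordinates, whose origin is the TCP and whose axes are the flange's). Camera axes: x right, y down, z forward; pixel columns grow to the right and rows downward; lengths in m; the calibration is good to about 2 mm. A picture is of the moment at which its call begins: read the wrist's pose just before it. camera_params takes no time and is no camera call.
- arm.sign_off(): hands the job in, once; it reports no verdict.
Trained networks look in the newest picture that a camera, given by its name, has taken for a name from the list of things; names that differ only in an ending like _2 or _b are one class to them, and where a whole thing is asked for, a point or a joint stands for the part that bears it (a point fixed in the world has none). Each returns a list of dicts, best first, with "conf" (0 to 1); they miss things now and then, are a little off and sometimes report something else, mostly with a low value. They report only what shows in the picture. A call takes as long as a camera call. They do not tell look-alikes from the thing itself.
- arm.look_for(camera, label): "rect" ([centre column, centre row, width, height] in pixels, round what is visible of it).
- arm.masks_of(camera, label): "pixels" (400x640 bool, what is visible of it) and "rect" ([centre column, centre row, width, height] in pixels, round what is visible of it).
The state is a dict: "clock": time; "joints": joint angles; "dq": joint speeds; "joint_efforts": joint torques, N m; "position": TCP position; "ee_rot": TCP orientation; "force": force on the tool from outside, world axes, zero at the start; "ft_torque": the same for the moment, N m; "width": opening from 0.0 (shut) to 1.0 (fully open).
Only numpy, scipy, OpenCV 4.12 (cv2) and the standard library are available. Lean on these libraries where they do the work, as an engineer would, in place of code of your own. Each camera call takes 0.05 s, during which the arm holds its last target.

## Task

The specimen inside the closed cell of the small press cannot be seen and its height is unknown: gently push the ram down by its round pan until you feel it stop on the specimen, and let go so that it rests there. Then set the largest of the three knob weights upright on the middle of the pan and let it go, leaving the two smaller weights where they are.

Things in the scene. Friction and masses are not known exactly. Their poses are not given: they have to be found in the camera images.
- ram: flat round steel pan, 80 mm across, 6 thick, on a 16 mm rod into a closed cell. Origin: centre of pan's top face, z up. Slides only vertically; stays where left, 2 N moves it down. Starts 192-200 mm above the table; meets the hidden specimen 12-45 mm lower, which yields 1 mm per 3 N. Press fixed to table: base 130x120x50 mm; cell 74 mm across, its 88 mm cap's top 138 mm up, centred under the pan.
- weight_large: the largest of three plain steel knob weights, 0.5 kg: a cylinder of 56 mm diameter and 26 mm height, then a 12 mm neck up to 36 mm, then a knob of 20 mm diameter from 36 to 58 mm above its underside. Origin: centre of its underside, z up. Loose on the table.
- weight_medium: the middle one of the three knob weights, 0.22 kg: 42 mm diameter, 52 mm high with its 16 mm knob. Origin: centre of its underside. Not to be moved.
- weight_small: the smallest of the three knob weights, 0.09 kg: 30 mm diameter, 47 mm high with its 13 mm knob. Origin: centre of its underside. Not to be moved.
Not all that is in view belongs to the job. Leave any orange or red look-alike of the weight_large alone. What is shaped like the part that bears ram but orange is not meant.

How it is judged:
On the way:
1. the ram has been pushed down onto the specimen and rests on it, untouched by the robot and with no weight on it yet (contact force between ram and anything else above 0.2 N and contact force between ram and the fingers below 0.01 N and contact force between ram and the arm below 0.01 N and contact force between ram and weight_large below 0.01 N and contact force between ram and weight_medium below 0.01 N and contact force between ram and weight_small below 0.01 N), for 0.2 s.
At the end, for the whole second after the job is handed in: the large weight stands upright (within 10 degrees) and at rest on the pan, its middle within 15 mm of the pan's middle; the ram, already brought down onto the specimen, is at rest under it and still pressing on the specimen; the two smaller weights are within 20 mm of where they began (horizontal distance between weight_large and ram below 0.015 m and z of weight_large in the frame of ram between -0.004 and 0.006 m and angle between weight_large's own z axis and vertical below 0.17 rad and linear speed of weight_large below 0.02 m/s and linear speed of ram below 0.01 m/s and contact force between ram and weight_large above 2 N and distance of each of weight_medium, weight_small from where it was at the start of the episode below 0.02 m and contact force between ram and anything else above 6.5 N); the robot touches nothing.
It fails at once if the ram is pressed or struck hard, by the fingers or with a weight (over 40 N) (contact force between ram and the fingers above 40 N or contact force between ram and weight_large above 40 N).
It fails at once if a smaller weight is moved by more than 30 mm (distance of any of weight_medium, weight_small from where it was at the start of the episode above 0.03 m).
It also fails if it takes over 51 s, if anything falls off the work surface, if the arm or the gripper's body presses on something with over 40 N, if the wrist force passes 120 N, or if a joint passes its speed limit or range.

## Working session

There is one attempt and no reset: what is moved stays moved. The work goes in short steps, Python scripts to look and compute and a shell command to move; the robot and the scene stay as the last step left them, time stands still between calls to the robot, and variables do not carry over. Pictures are saved under pics/ and viewed, and the job is handed in when it is done.

```bash
ls; mkdir -p pics
cat > h.py <<'E'
import numpy as np, cv2
from cell import arm
from scipy.spatial.transform import Rotation as R
def K(p):
    f=200/np.tan(np.radians(p['fovy'])/2); return f,p['cx'],p['cy']
def cloud(name,depth,st=None):
    p=arm.camera_params(name); f,cx,cy=K(p)
    v,u=np.mgrid[0:400,0:640]
    P=np.stack([(u-cx)/f*depth,(v-cy)/f*depth,depth],-1)
    if 'mount' in p:
        M=np.array(p['mount']); P=P@M[:3,:3].T+M[:3,3]
        T=R.from_rotvec(st['ee_rot']).as_matrix(); return P@T.T+np.array(st['position'])
    Rm=R.from_rotvec(np.array(p['rvec']).ravel()).as_matrix()
    return (P-np.array(p['tvec']).ravel())@Rm
E
python3 - <<'E'
from h import *
s=arm.observe(); print(s)
for n in ['scene','side','wrist']:
    im,d=arm.get_image(n); cv2.imwrite(f'pics/{n}0.png',im[:,:,::-1]); np.save(f'pics/{n}0.npy',d)
    print(n,arm.camera_params(n))
    for l in ['ram','weight_large','weight_medium','weight_small']:
        r=arm.look_for(n,l); print(n,l,[(np.round(x['rect']).tolist(),round(x['conf'],2)) for x in r])
E
```

```text
pics
{'clock': 0.0, 'joints': array([-0.10260116,  0.43523531,  0.02498778,  1.57410095, -0.01159723,
        1.13401106, -0.07512386]), 'dq': array([ 0.00068975,  0.00094521, -0.0007556 ,  0.00137675, -0.00057671,
       -0.00077638, -0.00052598]), 'joint_efforts': array([ 3.89017032e-04, -6.67853522e+01,  9.84863900e-01, -3.14464223e+01,
       -6.05165795e-02,  4.27553023e-02,  1.12382318e-04]), 'position': array([ 6.24443694e-01, -7.04738576e-05,  2.03136036e-01]), 'ee_rot': array([-2.22083364e+00, -2.22060089e+00,  1.95076356e-03]), 'force': array([ 1.08127872,  0.65320544, -0.67495935]), 'ft_torque': array([ 0.02113205,  0.03680453, -0.00396489]), 'width': 1.0017327315289197}
scene {'fovy': 51.25378316161022, 'cx': 309.5634566311006, 'cy': 204.52001538199335, 'rvec': array([ 1.86417992,  1.89450645, -0.56510404]), 'tvec': array([-0.01334076, -0.34091369,  1.38663049])}
scene ram [([469.0, 208.0, 38.0, 29.0], 0.59)]
scene weight_large [([171.0, 251.0, 21.0, 22.0], 0.96), ([274.0, 253.0, 22.0, 24.0], 0.94), ([226.0, 256.0, 23.0, 23.0], 0.61)]
scene weight_medium [([201.0, 225.0, 
[... 576 characters left out ...]
weight_small [([316.0, 275.0, 13.0, 19.0], 0.66)]
wrist {'fovy': 70.5357976429036, 'cx': 319.5033377654373, 'cy': 198.59478530231314, 'mount': array([[ 3.27520709e-04, -9.68021530e-01, -2.50866918e-01,
         6.80546183e-02],
       [ 9.99999927e-01,  3.66604429e-04, -1.09062983e-04,
        -5.24709124e-05],
       [ 1.97544239e-04, -2.50866864e-01,  9.68021579e-01,
        -1.80718539e-01],
       [ 0.00000000e+00,  0.00000000e+00,  0.00000000e+00,
         1.00000000e+00]])}
wrist ram [([271.0, 10.0, 79.0, 19.0], 0.66)]
wrist weight_large [([276.0, 230.0, 41.0, 40.0], 0.72), ([290.0, 295.0, 38.0, 25.0], 0.61)]
wrist weight_medium []
wrist weight_small [([196.0, 234.0, 27.0, 17.0], 0.8)]
```

View pics/scene0.png

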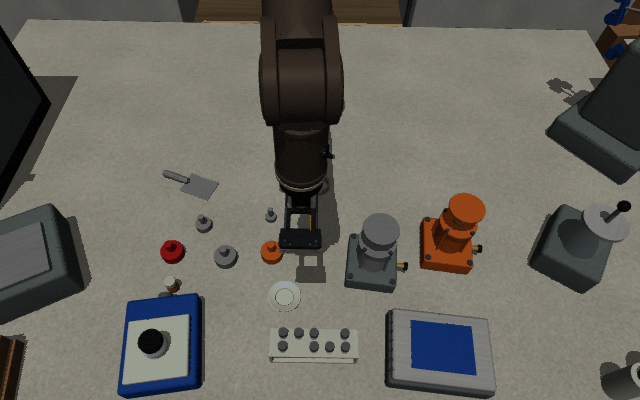

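View pics/side0.png

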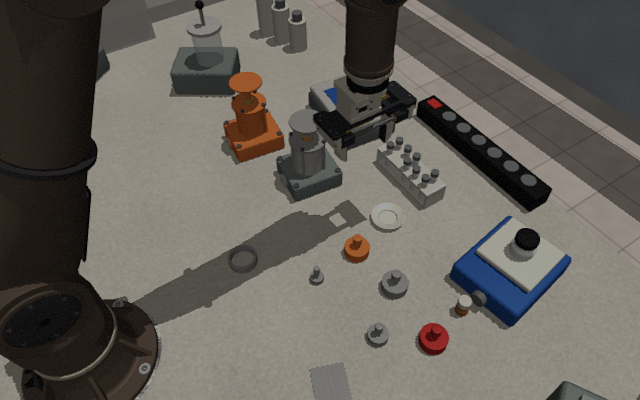

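View pics/wrist0.png

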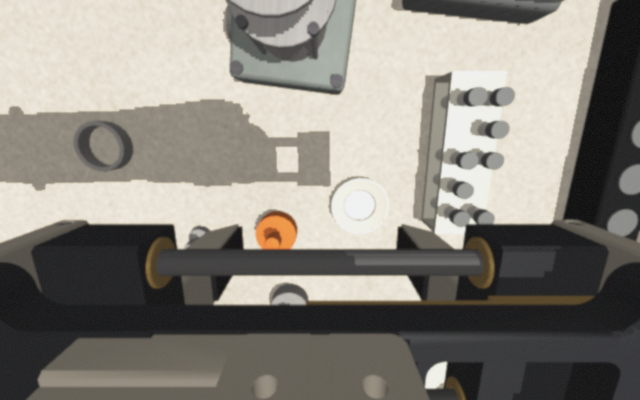

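The scene picture shows the grey press pan at (380,232), with the orange look-alike at (465,210). The grey large weight is at (226,256), medium at (203,223), small at (270,215), and red and orange look-alikes at (172,251) and (271,252). The side view agrees: pan at (304,122) and large weight at (395,284).

Run:
```python
from h import *
for n,boxes in {'scene':dict(pan=(355,210,405,255),large=(208,238,243,272),med=(190,208,216,238),small=(260,204,281,224)),
 'side':dict(pan=(285,108,325,136),large=(376,262,416,302),med=(362,318,393,350),small=(305,262,328,288))}.items():
    d=np.load(f'pics/{n}0.npy'); im=cv2.imread(f'pics/{n}0.png'); P=cloud(n,d)
    hsv=cv2.cvtColor(im,cv2.COLOR_BGR2HSV)
    for k,(a,b,c,e) in boxes.items():
        Q=P[b:e,a:c].reshape(-1,3); dd=d[b:e,a:c].ravel(); Q=Q[dd>0]
        if k=='pan': S=Q[(Q[:,2]>.175)&(Q[:,2]<.22)]
        else: S=Q[(Q[:,2]>.015)&(Q[:,2]<.075)]
        T=S[S[:,2]>np.percentile(S[:,2],97)-.006]
        print(n,k,len(S),'mean',S.mean(0).round(4),'min',S.min(0).round(3),'max',S.max(0).round(3),'mid',((S.min(0)+S.max(0))/2).round(4),'| top',len(T),T.mean(0).round(4))
        if k=='pan': 
            c,r=cv2.minEnclosingCircle((S[:,:2]*1000).astype(np.float32)); print('  circ',c,r, np.median(S[:,2]))
        elif k=='large':
            B=S[(S[:,2]>.02)&(S[:,2]<.031)]; c,r=cv2.minEnclosingCircle((B[:,:2]*1000).astype(np.float32)); print('  circ',c,r,np.median(B[:,2]))
```

```text
scene pan 952 mean [0.5991 0.1707 0.1906] min [0.558 0.132 0.185] max [0.638 0.211 0.195] mid [0.5978 0.1714 0.1899] | top 934 [0.5987 0.1708 0.1907]
  circ (597.3898315429688, 170.95484924316406) 40.71063995361328 0.1906109170860228
scene large 385 mean [ 0.5872 -0.1907  0.0293] min [ 0.554 -0.22   0.015] max [ 0.61  -0.165  0.06 ] mid [ 0.5818 -0.1923  0.0374] | top 53 [ 0.5828 -0.1924  0.0553]
  circ (581.9495849609375, -192.64601135253906) 28.428836822509766 0.024334876881763428
scene med 184 mean [ 0.49   -0.2612  0.0258] min [ 0.467 -0.283  0.015] max [ 0.509 -0.243  0.054] mid [ 0.4881 -0.2629  0.0344] | top 32 [ 0.4876 -0.2619  0.0494]
scene small 46 mean [ 0.4595 -0.0865  0.0328] min [ 0.448 -0.098  0.015] max [ 0.471 -0.079  0.047] mid [ 0.4594 -0.0883  0.0312] | top 17 [ 0.4578 -0.0872  0.0443]
side pan 558 mean [0.5854 0.1725 0.192 ] min [0.553 0.131 0.184] max [0.629 0.214 0.196] mid [0.5911 0.1725 0.1903] | top 541 [0.5856 0.1731 0.1921]
  circ (590.4052124023438, 172.3876190185547) 41.26439666748047 0.19214574566678067
side large 560 mean [ 0.573  -0.1965  0.0305] min [ 0.549 -0.221  0.015] max [ 0.605 -0.165  0.061] mid [ 0.5772 -0.1931  0.038 ] | top 77 [ 0.5762 -0.1935  0.057 ]
  circ (577.697021484375, -193.11520385742188) 29.06882095336914 0.0256475404747964
side med 357 mean [ 0.4793 -0.265   0.026 ] min [ 0.461 -0.283  0.015] max [ 0.503 -0.242  0.055] mid [ 0.4822 -0.2626  0.0351] | top 57 [ 0.4814 -0.2631  0.0509]
side small 102 mean [ 0.4506 -0.089   0.0295] min [ 0.437 -0.102  0.015] max [ 0.465 -0.074  0.05 ] mid [ 0.4512 -0.0879  0.0328] | top 28 [ 0.4513 -0.0874  0.0467]
```

```bash
python3 -m pendant '[[[0,0,-0.045],[0,0,0],0],[[0.04,-0.008,0],[0,0,0],0],[[0.04,-0.008,0],[0,0,0],0],[[0.02,-0.014,0],[0,0,0],0],[[0,0,0],[0,0,0],0]]' 20
python3 - <<'E'
from h import *
s=arm.observe(); n='wrist'
im,d=arm.get_image(n); cv2.imwrite('pics/w1.png',im[:,:,::-1]); np.save('pics/w1.npy',d)
print(s['clock'],s['position'],s['force'],np.abs(s['dq']).max())
P=cloud(n,d,s)
m=(d>0)&(P[:,:,2]>.18)&(P[:,:,2]<.21)&(P[:,:,1]>.125)&(P[:,:,0]>.5)&(P[:,:,0]<.68)&(P[:,:,1]<.23)
S=P[m]; print(len(S),S.min(0),S.max(0),np.median(S[:,2])); print(cv2.minEnclosingCircle((S[:,:2]*1000).astype(np.float32)))
v,u=np.where(m); print(u.min(),u.max(),v.min(),v.max())
E
```

```text
clock: 1.38
position: [0.5941, 0.1024, 0.2491]
ee_rot: [-2.217, -2.225, -0.001]
force: [0.9, -1.0, 0.2]
width: 0.506
1.375 [0.59410852 0.10240573 0.2491021 ] [ 0.93889175 -1.03960171  0.2367487 ] 0.043025224246151
7689 [0.55560346 0.13273852 0.18909334] [0.63444841 0.21167917 0.19477067] 0.19217336552811917
((594.8668823242188, 172.18463134765625), 39.92731857299805)
273 369 71 171
```

View pics/w1.png

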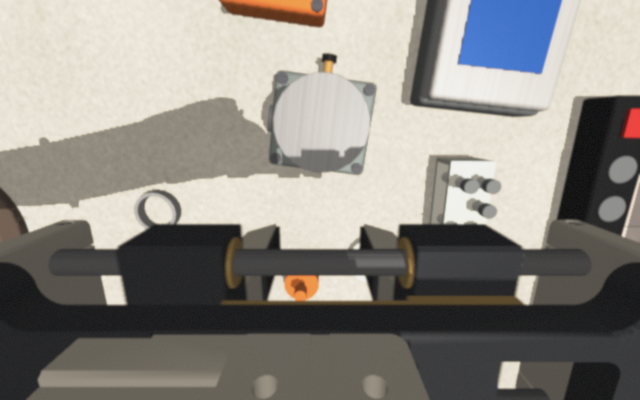

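The wrist view shows the grey pan fully visible at (321,121). Its fitted circle has centre (0.595, 0.172), radius 39.9 mm and top z about 0.192, which matches the given sizes. Next I move over it and come down near it.

```bash
python3 -m pendant '[[[0.035,0.0005,0],[0,0,0],0],[[0.035,0.0005,0],[0,0,0],0],[[0,0,0.02],[0,0,0],0],[[0,0,0.02],[0,0,0],0],[[0,0,0.004],[0,0,0],0],[[0,0,0],[0,0,0],0]]' 20
python3 -m pendant '[[[0,0,0.002],[0,0,0],0],[[0,0,0.002],[0,0,0],0],[[0,0,0.002],[0,0,0],0],[[0,0,0.002],[0,0,0],0]]'
python3 -m pendant '[[[0,0,0.002],[0,0,0],0],[[0,0,0.002],[0,0,0],0]]'
```

```text
clock: 2.17
position: [0.5965, 0.1691, 0.2052]
ee_rot: [2.223, 2.22, -0.0]
force: [0.5, -1.3, 0.7]
width: 0.001
clock: 2.68
position: [0.596, 0.17, 0.1969]
ee_rot: [2.221, 2.221, 0.0]
force: [0.0, 0.6, 0.4]
width: 0.002
clock: 2.92
position: [0.596, 0.17, 0.1928]
ee_rot: [2.222, 2.221, -0.0]
force: [0.2, -0.1, -1.0]
width: 0.001
```

```bash
python3 -m pendant '[[[0,0,0.002],[0,0,0],0],[[0,0,0.002],[0,0,0],0]]'
python3 -m pendant '[[[0,0,0.002],[0,0,0],0],[[0,0,0.002],[0,0,0],0]]'
python3 -m pendant '[[[0,0,0.002],[0,0,0],0],[[0,0,0.002],[0,0,0],0]]'
```

```text
clock: 3.18
position: [0.596, 0.17, 0.1888]
ee_rot: [2.221, 2.221, -0.0]
force: [-0.1, 0.8, 0.8]
width: 0.001
clock: 3.42
position: [0.596, 0.17, 0.1848]
ee_rot: [2.221, 2.221, 0.0]
force: [-0.5, -0.3, -0.3]
width: 0.004
clock: 3.68
position: [0.596, 0.17, 0.1808]
ee_rot: [2.222, 2.221, 0.0]
force: [-0.0, -0.1, -0.1]
width: 0.002
```

Run:
```python
from h import *
s=arm.observe();print(s['force'],s['position'],s['ft_torque'])
im,d=arm.get_image('side'); cv2.imwrite('pics/s2.png',cv2.resize(im[60:220,220:440,::-1],None,fx=3,fy=3))
P=cloud('side',d)[108:150,270:340].reshape(-1,3)
S=P[(P[:,2]>.15)&(P[:,2]<.22)&(np.hypot(P[:,0]-.594,P[:,1]-.172)<.045)&(np.hypot(P[:,0]-.594,P[:,1]-.172)>.028)]
print(np.histogram(S[:,2],bins=np.arange(.15,.22,.004)))
```

```text
[-0.03955277 -0.14132785 -0.13291208] [0.59604282 0.16996443 0.1808248 ] [ 0.02079905 -0.00897147  0.03527088]
(array([  0,   0,   0,   0,   0,   0,   0,   0,   2,  42, 248,  28,   0,
         0,   0,   0,   0]), array([0.15 , 0.154, 0.158, 0.162, 0.166, 0.17 , 0.174, 0.178, 0.182,
       0.186, 0.19 , 0.194, 0.198, 0.202, 0.206, 0.21 , 0.214, 0.218]))
```

View pics/s2.png

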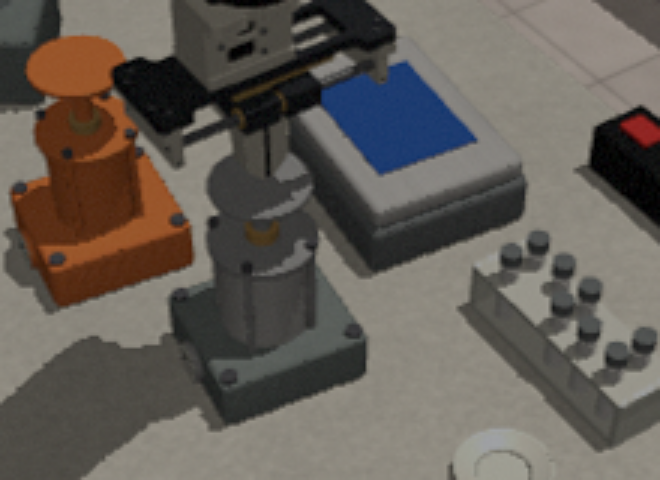

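Run:
```python
from h import *
s=arm.observe();print(s['joints'],s['width'])
for n in ['side','scene','wrist']:
    im,d=arm.get_image(n); P=cloud(n,d,s); cv2.imwrite(f'pics/{n}3.png',im[:,:,::-1]); np.save(f'pics/{n}3.npy',d)
    r=np.hypot(P[:,:,0]-.596,P[:,:,1]-.17)
    m=(d>0)&(r<.045)&(P[:,:,2]>.15)&(P[:,:,2]<.25)
    print(n,m.sum(),np.histogram(P[m][:,2],bins=np.arange(.15,.26,.006))[0])
    for v in range(100,135,2) if n=='side' else []:
        print(v,[tuple((P[v,u]*1000).round().astype(int)) for u in (300,304,308)])
```

```text
[-0.3448864   0.44639725 -0.02769102  1.61419237  0.01357783  1.08157187
 -0.37632085] 0.004112488525725234
side 849 [ 15   4   0   0   0   1 288 280   2  11  27  38  34  40  45  39  25   0]
100 [(np.int64(562), np.int64(136), np.int64(287)), (np.int64(570), np.int64(134), np.int64(285)), (np.int64(579), np.int64(134), np.int64(281))]
102 [(np.int64(563), np.int64(138), np.int64(280)), (np.int64(571), np.int64(136), np.int64(278)), (np.int64(578), np.int64(132), np.int64(277))]
104 [(np.int64(565), np.int64(143), np.int64(270)), (np.int64(570), np.int64(135), np.int64(274)), (np.int64(595), np.int64(162), np.int64(243))]
106 [(np.int64(575), np.int64(161), np.int64(249)), (np.int64(583), np.int64(158), np.int64(246)), (np.int64(594), np.int64(161), np.int64(239))]
108 [(np.int64(576), np.int64(163), np.int64(241)), (np.int64(583), np.int64(159), np.int64(240)), (np.int64(593), np.int64(158), np.int64(236))]
110 [(np.int64(575), np.int64(162), np.int64(237)), (np.int64(583), np.int64(159), np.int64(235)), (np.int64(595), np.int64(163), np.int64(226))]
112 [(np.int64(576), np.int64(166
[... 1207 characters left out ...]
int64(151), np.int64(193)), (np.int64(583), np.int64(146), np.int64(193))]
130 [(np.int64(565), np.int64(149), np.int64(194)), (np.int64(573), np.int64(147), np.int64(191)), (np.int64(580), np.int64(142), np.int64(192))]
132 [(np.int64(564), np.int64(148), np.int64(190)), (np.int64(570), np.int64(142), np.int64(191)), (np.int64(575), np.int64(133), np.int64(195))]
134 [(np.int64(588), np.int64(194), np.int64(136)), (np.int64(585), np.int64(169), np.int64(156)), (np.int64(592), np.int64(162), np.int64(158))]
scene 248 [  0   0   0   0   0   3 186  40   0   0   0   1   3   1   7   7   0   0]
wrist 5734 [   0    0    0    0    0    0 2999 2196   14   52   66   69   52   50
    6    1  229    0]
```

View pics/wrist3.png

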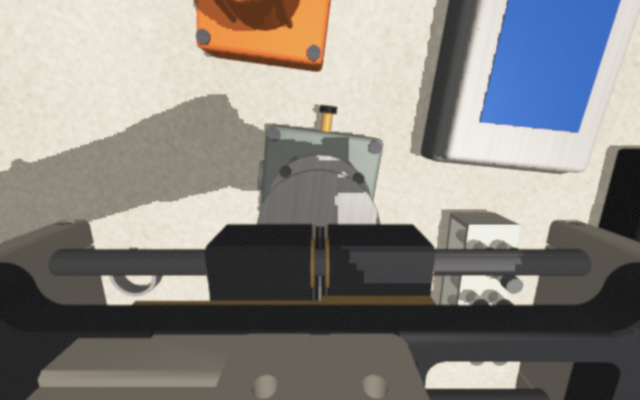

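```bash
python3 -c "
from cell import arm; print(arm.hold_point_z)"
python3 -m pendant '[[[0,0,0.002],[0,0,0],0],[[0,0,0.002],[0,0,0],0]]'
python3 -m pendant '[[[0,0,0.002],[0,0,0],0],[[0,0,0.002],[0,0,0],0]]'
python3 -m pendant '[[[0,0,0.002],[0,0,0],0],[[0,0,0.002],[0,0,0],0]]'
```

```text
0.0188
clock: 4.12
position: [0.596, 0.17, 0.1768]
ee_rot: [2.221, 2.221, 0.0]
force: [0.6, -0.0, 0.1]
width: 0.003
clock: 4.38
position: [0.596, 0.17, 0.1727]
ee_rot: [-2.221, -2.221, 0.0]
force: [0.2, -0.2, -0.4]
width: 0.005
clock: 4.62
position: [0.5961, 0.17, 0.1689]
ee_rot: [2.221, 2.221, 0.0]
force: [0.6, 0.1, 1.7]
width: 0.005
```

```bash
python3 -m pendant '[[[0,0,0.002],[0,0,0],0],[[0,0,0.002],[0,0,0],0]]'
python3 - <<'E'
from h import *
for n in ['side','scene']:
    s=arm.observe();print(s['force'],s['clock'])
    im,d=arm.get_image(n); P=cloud(n,d,s); cv2.imwrite(f'pics/{n}4.png',im[:,:,::-1]); np.save(f'pics/{n}4.npy',d)
    r=np.hypot(P[:,:,0]-.596,P[:,:,1]-.17)
    m=(d>0)&(r<.042)&(r>.025)&(P[:,:,2]>.15)&(P[:,:,2]<.21)
    print(n,m.sum(),np.median(P[m][:,2]))
    d0=np.load(f'pics/{n}3.npy'); P0=cloud(n,d0,s)
    r=np.hypot(P0[:,:,0]-.596,P0[:,:,1]-.17);m=(d0>0)&(r<.042)&(r>.025)&(P0[:,:,2]>.15)&(P0[:,:,2]<.21)
    print(' before',m.sum(),np.median(P0[m][:,2]))
im=cv2.imread('pics/side4.png');cv2.imwrite('pics/s4c.png',cv2.resize(im[70:170,250:370],None,fx=5,fy=5,interpolation=cv2.INTER_CUBIC))
E
```

```text
clock: 4.88
position: [0.5961, 0.17, 0.1649]
ee_rot: [2.221, 2.221, 0.0]
force: [-0.4, -0.6, 2.1]
width: 0.005
[-0.39130539 -0.58385977  2.05354692] 4.875
side 347 0.18671656360223307
 before 352 0.19181532452940836
[ 0.00981314 -0.00814938 -0.01365539] 4.925
scene 172 0.18500955632495233
 before 179 0.19083092497571705
```

View pics/s4c.png

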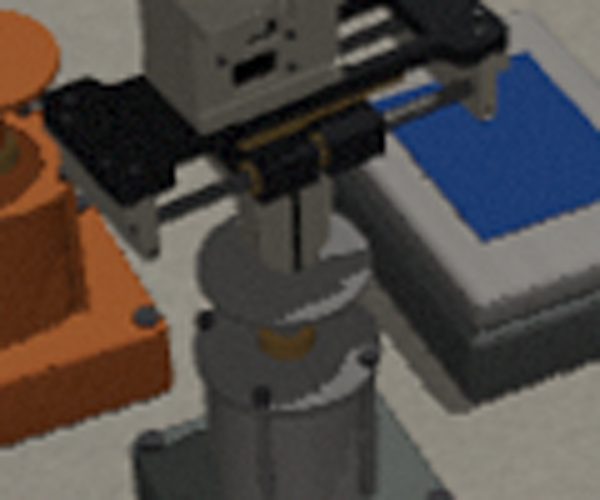

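```bash
for i in 1; do python3 -m pendant '[[[0,0,0.002],[0,0,0],0],[[0,0,0.002],[0,0,0],0]]'; done
python3 -m pendant '[[[0,0,0.002],[0,0,0],0],[[0,0,0.002],[0,0,0],0]]'
python3 -m pendant '[[[0,0,0.002],[0,0,0],0],[[0,0,0.002],[0,0,0],0]]'
```

```text
clock: 5.22
position: [0.5961, 0.17, 0.1609]
ee_rot: [2.221, 2.221, 0.0]
force: [-1.1, -0.2, 1.7]
width: 0.009
clock: 5.48
position: [0.5961, 0.17, 0.1568]
ee_rot: [2.221, 2.221, 0.0]
force: [-0.2, 0.1, 1.2]
width: 0.002
clock: 5.72
position: [0.5961, 0.17, 0.1528]
ee_rot: [2.222, 2.221, 0.0]
force: [0.3, -0.4, 1.6]
width: 0.007
```

```bash
python3 -m pendant '[[[0,0,0.002],[0,0,0],0],[[0,0,0.002],[0,0,0],0]]'
python3 -m pendant '[[[0,0,0.002],[0,0,0],0],[[0,0,0.002],[0,0,0],0]]'
python3 -m pendant '[[[0,0,0.002],[0,0,0],0],[[0,0,0.002],[0,0,0],0]]'
```

```text
clock: 5.98
position: [0.5961, 0.1699, 0.1488]
ee_rot: [2.222, 2.221, 0.0]
force: [-0.1, 0.2, 0.9]
width: 0.001
clock: 6.22
position: [0.5961, 0.17, 0.1448]
ee_rot: [2.222, 2.221, 0.0]
force: [0.2, 0.6, 1.3]
width: 0.005
clock: 6.48
position: [0.5961, 0.17, 0.1408]
ee_rot: [2.221, 2.221, 0.0]
force: [0.5, 0.6, 1.8]
width: 0.003
```

```bash
python3 -m pendant '[[[0,0,0.002],[0,0,0],0],[[0,0,0.002],[0,0,0],0]]'
python3 -m pendant '[[[0,0,0.002],[0,0,0],0],[[0,0,0.002],[0,0,0],0]]'
```

```text
clock: 6.72
position: [0.5961, 0.17, 0.1373]
ee_rot: [2.221, 2.221, 0.001]
force: [-1.4, -0.7, 7.5]
width: 0.007
clock: 6.98
position: [0.5962, 0.17, 0.1343]
ee_rot: [2.221, 2.221, 0.001]
force: [-5.0, -2.0, 16.6]
width: 0.009
```

```bash
python3 -m pendant '[[[0,0,0],[0,0,0],0],[[0,0,0],[0,0,0],0],[[0,0,-0.002],[0,0,0],0],[[0,0,-0.004],[0,0,0],0],[[0,0,-0.02],[0,0,0],0],[[0,0,-0.04],[0,0,0],0],[[0,0,-0.03],[0,0,0],0]]'
python3 - <<'E'
from h import *
s=arm.observe()
for n in ['side','scene','wrist']:
    s=arm.observe()
    im,d=arm.get_image(n); P=cloud(n,d,s); cv2.imwrite(f'pics/{n}5.png',im[:,:,::-1]); np.save(f'pics/{n}5.npy',d)
    r=np.hypot(P[:,:,0]-.595,P[:,:,1]-.172)
    m=(d>0)&(r<.046)&(P[:,:,2]>.147)&(P[:,:,2]<.19)
    S=P[m];z=np.median(S[:,2]);S=S[abs(S[:,2]-z)<.006]
    print(n,m.sum(),z,cv2.minEnclosingCircle((S[:,:2]*1000).astype(np.float32)))
E
```

```text
clock: 7.85
position: [0.5959, 0.1699, 0.2301]
ee_rot: [-2.221, -2.221, 0.0]
force: [0.8, 0.1, 0.1]
width: 0.004
side 693 0.15961844392573535 ((592.5598754882812, 172.02772521972656), 41.87682342529297)
scene 730 0.1583402400479714 ((597.8174438476562, 170.57388305664062), 40.13082504272461)
wrist 4865 0.15979463344258046 ((594.9264526367188, 172.35940551757812), 39.982276916503906)
```

View pics/side5.png

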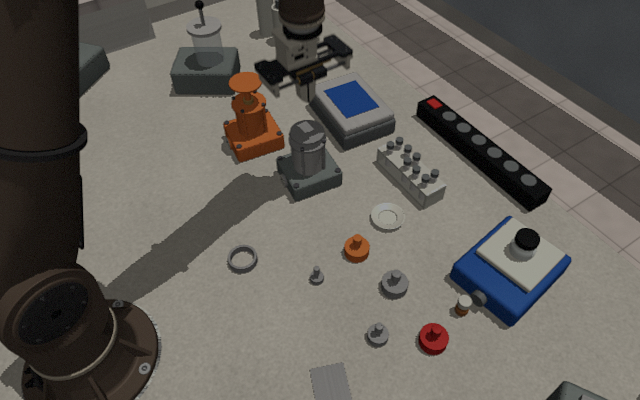

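The side view shows the pan lowered onto the cell at (309,131), at z about 0.16, which is about 33 mm down. The gripper is clear of it. Next I go and look at the large weight.

```bash
python3 -m pendant '[[[-0.05,-0.002,0],[0,0,0],0.06],[[-0.05,-0.002,0],[0,0,0],0.06],[[-0.05,-0.002,0],[0,0,0],0.06],[[-0.05,-0.002,0],[0,0,0],0.06],[[-0.05,-0.002,0],[0,0,0],0.06],[[-0.05,-0.002,0],[0,0,0],0.06],[[-0.05,-0.002,0],[0,0,0],0.06],[[-0.05,-0.002,0],[0,0,0],0.06],[[0,0,0],[0,0,0],0.06]]'
python3 - <<'E'
from h import *
s=arm.observe(); n='wrist'; print(s['position'],np.abs(s['dq']).max())
im,d=arm.get_image(n); P=cloud(n,d,s); cv2.imwrite('pics/w6.png',im[:,:,::-1]); np.save('pics/w6.npy',d)
for k,c,r0 in [('L',(.580,-.193),.04),('M',(.485,-.262),.03),('S',(.455,-.088),.025)]:
    r=np.hypot(P[:,:,0]-c[0],P[:,:,1]-c[1]); m=(d>0)&(r<r0)&(P[:,:,2]>.017)&(P[:,:,2]<.07)
    if m.sum()<10: print(k,'none');continue
    S=P[m]; v,u=np.where(m); print(k,m.sum(),u.mean(),v.mean(),S.max(0),cv2.minEnclosingCircle((S[:,:2]*1000).astype(np.float32)))
    T=S[S[:,2]>S[:,2].max()-.006]; print('  knob',len(T),T.mean(0),cv2.minEnclosingCircle((T[:,:2]*1000).astype(np.float32)))
E
```

```text
clock: 9.12
position: [0.5776, -0.2356, 0.2272]
ee_rot: [-2.229, -2.212, 0.006]
force: [0.5, 0.6, 0.3]
width: 0.655
[ 0.57762998 -0.23555278  0.22723106] 0.06860031438187238
L 1367 321.1880029261156 143.35332845647403 [ 0.60588674 -0.1649661   0.05986269] ((579.5090942382812, -191.65646362304688), 27.831411361694336)
  knob 202 [ 0.57953214 -0.1915872   0.05770518] ((579.564453125, -191.73558044433594), 9.791600227355957)
M 657 254.09132420091325 193.95738203957382 [ 0.50417086 -0.24100163  0.05350656] ((484.3221130371094, -261.7988586425781), 20.967073440551758)
  knob 113 [ 0.48445311 -0.26116134  0.05147263] ((484.2514953613281, -261.6133117675781), 7.777948379516602)
S 169 216.60355029585799 55.77514792899408 [ 0.46105461 -0.08075199  0.04832537] ((454.57379150390625, -86.36956787109375), 6.51209020614624)
  knob 108 [ 0.45511833 -0.0866879   0.04635282] ((454.39215087890625, -86.4242935180664), 6.387686729431152)
```

View pics/w6.png

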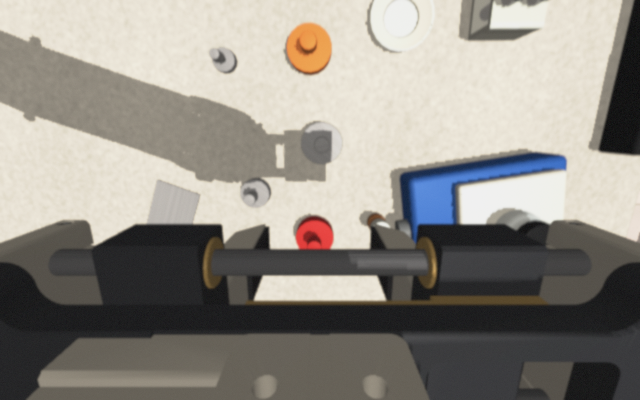

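The wrist view shows the large grey weight at (321,143) and the medium at (254,192). The small one is at (222,60), and the red and orange look-alikes are clear of it. The large weight's centre is (0.5795, -0.1917) and its knob radius is 9.8 mm. Shut fingertips met the pan with the reported TCP about 22 mm below it, so I will check tip height visually before gripping.

```bash
python3 -m pendant '[[[0.04,0.002,0],[0,0,0],0.06],[[0,0,0.05],[0,0,0],0.06],[[0,0,0.05],[0,0,0],0.06],[[0,0,0.05],[0,0,0],0.06],[[0,0,0.007],[0,0,0],0.06],[[0,0,0],[0,0,0],0.06]]'
python3 - <<'E'
from h import *
for n in ['side','scene','wrist']:
    s=arm.observe()
    im,d=arm.get_image(n); P=cloud(n,d,s); cv2.imwrite(f'pics/{n}7.png',im[:,:,::-1]); np.save(f'pics/{n}7.npy',d)
    if n=='side':
        c=im[200:330,320:470,::-1]; cv2.imwrite('pics/s7c.png',cv2.resize(c,None,fx=5,fy=4.5,interpolation=cv2.INTER_CUBIC))
        r=np.abs(P[:,:,1]+.1917); m=(d>0)&(r<.015)&(np.abs(P[:,:,0]-.58)<.07)&(P[:,:,2]>.015)
        for xs in np.arange(.52,.65,.01):
            q=m&(abs(P[:,:,0]-xs)<.005)
            if q.sum(): print(xs.round(3),q.sum(),np.sort(P[q][:,2])[:4].round(3),np.percentile(P[q][:,2],[25,50,75]).round(3))
print(s['position'],s['ee_rot'])
E
```

```text
clock: 9.93
position: [0.5824, -0.1892, 0.0725]
ee_rot: [-2.22, -2.222, -0.0]
force: [0.0, -0.1, 0.7]
width: 0.656
0.52 234 [0.2   0.201 0.201 0.202] [0.205 0.563 0.573]
0.53 462 [0.11  0.112 0.113 0.113] [0.218 0.247 0.555]
0.54 1037 [0.105 0.105 0.105 0.107] [0.312 0.356 0.395]
0.55 250 [0.015 0.016 0.016 0.016] [0.247 0.271 0.547]
0.56 145 [0.022 0.022 0.023 0.023] [0.026 0.534 0.542]
0.57 172 [0.021 0.022 0.022 0.023] [0.027 0.051 0.531]
0.58 87 [0.023 0.024 0.024 0.024] [0.039 0.057 0.059]
0.59 48 [0.022 0.023 0.023 0.023] [0.026 0.028 0.509]
0.6 101 [0.023 0.023 0.024 0.024] [0.026 0.506 0.508]
0.61 137 [0.095 0.095 0.096 0.096] [0.113 0.14  0.5  ]
0.62 41 [0.098 0.099 0.102 0.102] [0.111 0.124 0.184]
0.63 22 [0.111 0.113 0.117 0.12 ] [0.126 0.183 0.185]
0.64 20 [0.182 0.183 0.183 0.184] [0.185 0.192 0.201]
[ 0.58351901 -0.18998262  0.07400318] [2.21926631 2.2199968  0.00281104]
```

View pics/s7c.png

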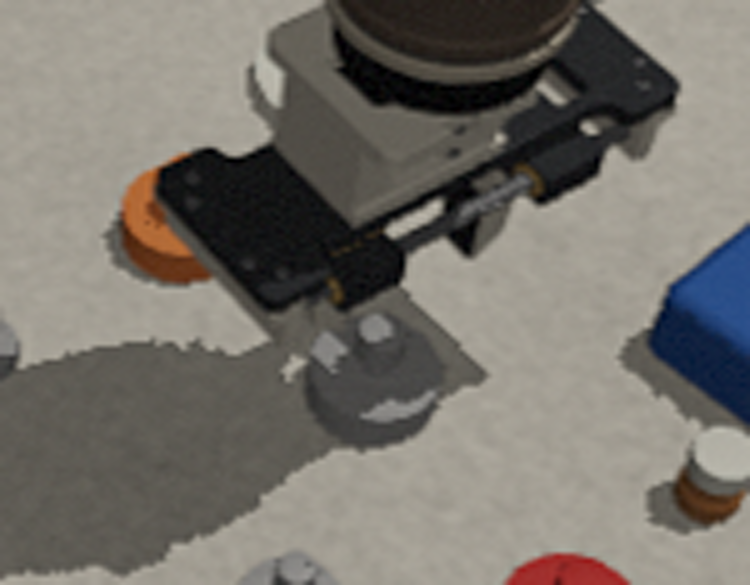

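View pics/wrist7.png

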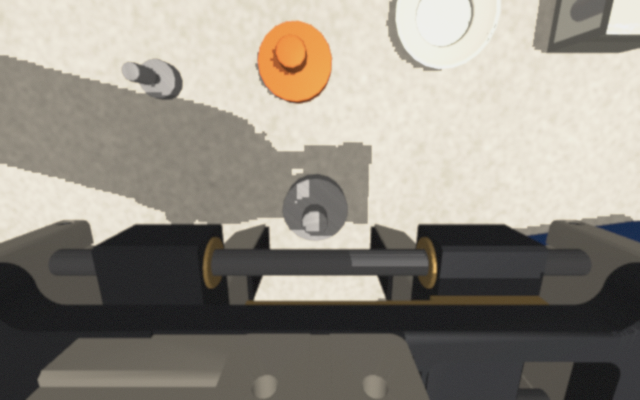

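The fingertips really are about 22 mm above the reported TCP: they measure about 0.096 with the TCP at 0.0735. To bring them to z of about 0.032, beside the knob and above the 26 mm body, I take the TCP to 0.010.

```bash
python3 -m pendant '[[[-0.0017,-0.0025,0.02],[0,0,0],0.06],[[0,0,0.02],[0,0,0],0.06],[[0,0,0.013],[0,0,0],0.06],[[0,0,0.01],[0,0,0],0.06],[[0,0,0],[0,0,0],0.06]]'
python3 - <<'E'
from h import *
s=arm.observe();n='side'
im,d=arm.get_image(n); P=cloud(n,d,s)
c=im[200:330,320:470,::-1]; cv2.imwrite('pics/s8c.png',cv2.resize(c,None,fx=5,fy=4.5,interpolation=cv2.INTER_CUBIC))
print(s['position'],s['force'])
E
```

```text
clock: 10.7
position: [0.5794, -0.1917, 0.0088]
ee_rot: [-2.221, -2.221, 0.0]
force: [-0.5, -0.5, -0.4]
width: 0.653
[ 0.57940587 -0.19167706  0.00876259] [-0.50307905 -0.51396132 -0.44640238]
```

View pics/s8c.png

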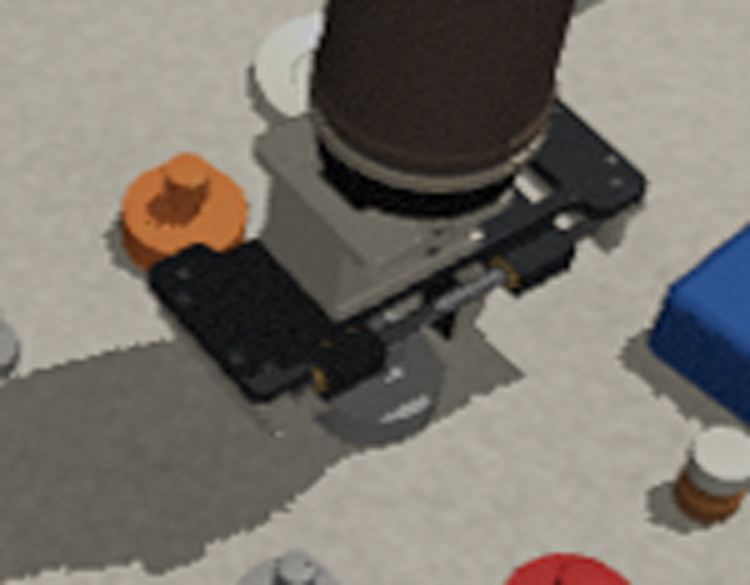

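```bash
python3 -m pendant '[[[0,0,0],[0,0,0],0.01],[[0,0,0],[0,0,0],0.01],[[0,0,0],[0,0,0],0.01],[[0,0,0],[0,0,0],0.01],[[0,0,0],[0,0,0],0.01],[[0,0,0],[0,0,0],0.01]]' 35
```

```text
clock: 11.5
position: [0.5796, -0.1917, 0.009]
ee_rot: [2.221, 2.221, 0.0]
force: [0.2, -0.4, 0.1]
width: 0.207
```

The opening is 19 mm, so the fingers are on the 20 mm knob. I lift and check.

```bash
python3 -m pendant '[[[0,0,-0.01],[0,0,0],0.01],[[0,0,-0.03],[0,0,0],0.01],[[0,0,-0.05],[0,0,0],0.01],[[0,0,-0.05],[0,0,0],0.01],[[0,0,-0.05],[0,0,0],0.01],[[0,0,-0.03],[0,0,0],0.01],[[0,0,0],[0,0,0],0.01]]'
python3 - <<'E'
from h import *
for n in ['side','scene']:
    s=arm.observe()
    im,d=arm.get_image(n); P=cloud(n,d,s); cv2.imwrite(f'pics/{n}9.png',im[:,:,::-1]); np.save(f'pics/{n}9.npy',d)
    m=(d>0)&(np.hypot(P[:,:,0]-s['position'][0],P[:,:,1]-s['position'][1])<.04)&(P[:,:,2]>.17)&(P[:,:,2]<.255)
    S=P[m]; print(n,m.sum(),np.histogram(S[:,2],np.arange(.17,.26,.005))[0])
    B=S[S[:,2]<.252-.008-.015]; print(B.min(0),B.max(0),(B.min(0)+B.max(0))/2)
print(s['position'],s['force'],s['width'],s['ft_torque'])
E
```

```text
clock: 12.38
position: [0.5805, -0.1921, 0.2313]
ee_rot: [2.219, 2.219, 0.003]
force: [-0.1, 0.4, -5.5]
width: 0.207
side 603 [  0   0   0   0   0   0   0   0   0   0  21  56  54  60  46 343  23]
[ 0.55053331 -0.22048184  0.22009794] [ 0.593948   -0.17703318  0.22899867] [ 0.57224066 -0.19875751  0.22454831]
scene 195 [ 0  0  0  0  0  0  0  0  0  0 20 14 16 18 92 34  1]
[ 0.57599678 -0.17859163  0.22046466] [ 0.60601667 -0.16429243  0.22876338] [ 0.59100672 -0.17144203  0.22461402]
[ 0.57929418 -0.19171942  0.2289859 ] [-0.28898963 -0.17156548 -5.75099631] 0.20714757991540877 [0.02328171 0.10032525 0.02935686]
```

View pics/side9.png

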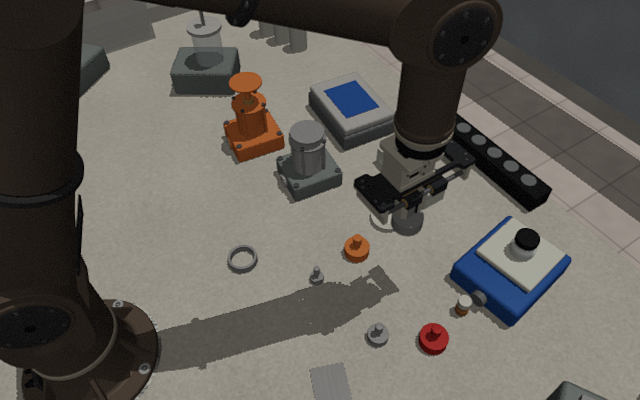

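The side view shows the large weight hanging upright in the gripper at (407,218). The medium weight at (377,333) and the small at (316,275) are unmoved. Next I carry it over the pan.

```bash
python3 -m pendant '[[[0.04,0.0017,0],[0,0,0],0.01],[[0.04,0.0017,0],[0,0,0],0.01],[[0.04,0.0017,0],[0,0,0],0.01],[[0.04,0.0017,0],[0,0,0],0.01],[[0.04,0.0017,0],[0,0,0],0.01],[[0.04,0.0017,0],[0,0,0],0.01],[[0.04,0.0017,0],[0,0,0],0.01],[[0.04,0.0017,0],[0,0,0],0.01],[[0.04,0.0017,0],[0,0,0],0.01],[[0.0037,0,0],[0,0,0],0.01]]'
python3 -m pendant '[[[0,0,0.02],[0,0,0],0.01],[[0,0,0.01],[0,0,0],0.01],[[0,0,0],[0,0,0],0.01],[[0,0,0],[0,0,0],0.01]]'
python3 - <<'E'
from h import *
for n in ['side','scene','wrist']:
    s=arm.observe()
    im,d=arm.get_image(n); P=cloud(n,d,s); cv2.imwrite(f'pics/{n}10.png',im[:,:,::-1])
    m=(d>0)&(np.hypot(P[:,:,0]-.595,P[:,:,1]-.172)<.045)&(P[:,:,2]>.15)&(P[:,:,2]<.168)
    S=P[m]; print(n,m.sum(),np.median(S[:,2]) if len(S) else 0)
    m=(d>0)&(np.hypot(P[:,:,0]-.595,P[:,:,1]-.172)<.035)&(P[:,:,2]>.175)&(P[:,:,2]<.218)
    S=P[m]; print('  weight',m.sum(),S.min(0),S.max(0)) if len(S) else 0
    if n=='side': cv2.imwrite('pics/s10c.png',cv2.resize(im[70:200,250:400,::-1],None,fx=5,fy=4.5,interpolation=cv2.INTER_CUBIC))
print(s['clock'],s['position'],s['ee_rot'],s['force'],s['width'])
E
```

```text
clock: 13.72
position: [0.5927, 0.1763, 0.2261]
ee_rot: [-2.212, -2.225, 0.004]
force: [-0.9, -0.1, -5.2]
width: 0.209
clock: 14.22
position: [0.595, 0.1716, 0.1992]
ee_rot: [2.222, 2.221, 0.0]
force: [0.4, 0.2, -4.7]
width: 0.21
side 526 0.159561521879097
  weight 390 [0.56432415 0.14062297 0.18938608] [0.61879651 0.19173317 0.21795644]
scene 424 0.15823257295200732
  weight 120 [0.58067012 0.14234726 0.1904137 ] [0.61908047 0.15693601 0.21772916]
wrist 2686 0.15974703090229606
  weight 2680 [0.56865318 0.14429585 0.1913012 ] [0.62086056 0.19976645 0.21798035]
14.325 [0.59521491 0.17186965 0.19956297] [2.22159335e+00 2.22066214e+00 1.45300221e-03] [ 0.18712661  0.59803039 -5.77238731] 0.2064260577974463
```

View pics/s10c.png

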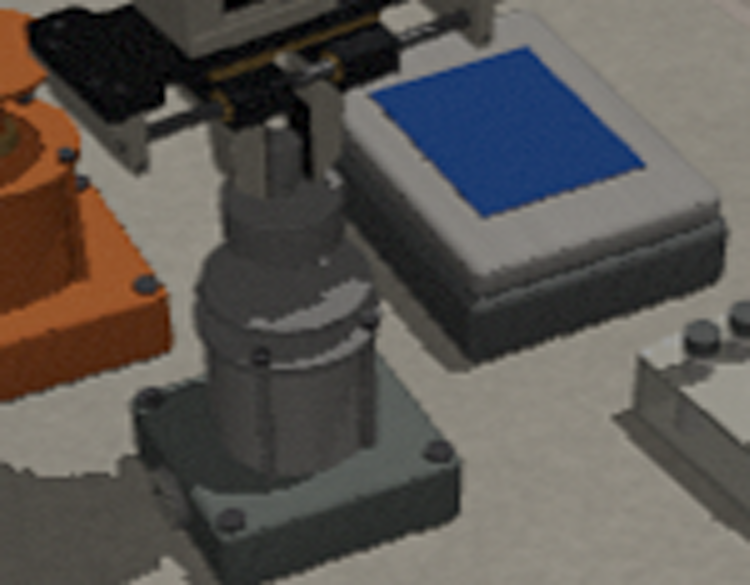

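```bash
python3 -m pendant '[[[0,0,0.01],[0,0,0],0.01],[[0,0,0.01],[0,0,0],0.01],[[0,0,0.003],[0,0,0],0.01],[[0,0,0.002],[0,0,0],0.01],[[0,0,0],[0,0,0],0.01]]'
python3 -m pendant '[[[0,0,0.001],[0,0,0],0.01],[[0,0,0.001],[0,0,0],0.01]]'
python3 -m pendant '[[[0,0,0.001],[0,0,0],0.01],[[0,0,0.001],[0,0,0],0.01]]'
```

```text
clock: 15.0
position: [0.5949, 0.172, 0.1739]
ee_rot: [2.221, 2.221, 0.0]
force: [0.1, 0.4, -5.3]
width: 0.207
clock: 15.25
position: [0.5949, 0.172, 0.1721]
ee_rot: [2.221, 2.221, 0.001]
force: [0.5, 0.9, -4.5]
width: 0.208
clock: 15.5
position: [0.5948, 0.172, 0.1699]
ee_rot: [2.221, 2.221, 0.0]
force: [-0.3, -0.4, -4.6]
width: 0.211
```

```bash
python3 -m pendant '[[[0,0,0.001],[0,0,0],0.01],[[0,0,0.001],[0,0,0],0.01]]'
python3 -m pendant '[[[0,0,0.001],[0,0,0],0.01],[[0,0,0.001],[0,0,0],0.01]]'
```

```text
clock: 15.75
position: [0.5948, 0.172, 0.1686]
ee_rot: [2.221, 2.221, 0.001]
force: [-4.3, -1.4, 4.3]
width: 0.207
clock: 16.0
position: [0.5949, 0.172, 0.1669]
ee_rot: [2.221, 2.221, 0.001]
force: [-5.8, -1.7, 8.8]
width: 0.21
```

```bash
python3 -m pendant '[[[0,0,-0.001],[0,0,0],0.01],[[0,0,0],[0,0,0],0.01],[[0,0,0],[0,0,0],0.03],[[0,0,0],[0,0,0],0.04],[[0,0,0],[0,0,0],0.05],[[0,0,0],[0,0,0],0.05]]'
python3 - <<'E'
from h import *
s=arm.observe()
im,d=arm.get_image('side'); cv2.imwrite('pics/s11c.png',cv2.resize(im[70:200,250:400,::-1],None,fx=5,fy=4.5,interpolation=cv2.INTER_CUBIC))
print(s['clock'],s['position'],s['force'],s['width'])
E
```

```text
clock: 16.75
position: [0.5949, 0.172, 0.1669]
ee_rot: [2.221, 2.221, 0.0]
force: [0.5, -1.0, -0.5]
width: 0.536
16.75 [0.59493365 0.17202017 0.16687976] [ 0.48386749 -0.96596125 -0.50215482] 0.5361727155896113
```

View pics/s11c.png

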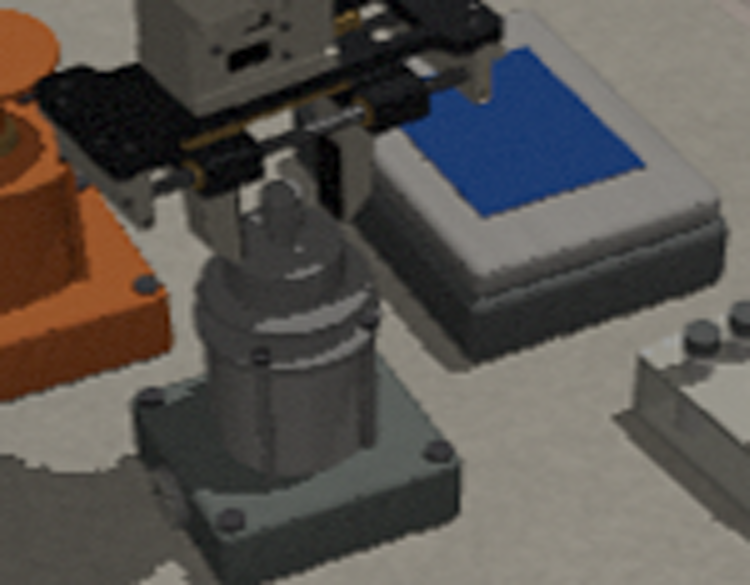

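The weight stands on the pan with the open fingers clear of the knob. I rise straight up and check.

```bash
python3 -m pendant '[[[0,0,-0.01],[0,0,0],0.05],[[0,0,-0.03],[0,0,0],0.05],[[0,0,-0.05],[0,0,0],0.05],[[-0.04,0,-0.03],[0,0,0],0.05],[[-0.04,0,0],[0,0,0],0.05],[[0,0,0],[0,0,0],0.05],[[0,0,0],[0,0,0],0.05]]'
python3 - <<'E'
from h import *
for n in ['side','scene','wrist']:
    s=arm.observe()
    im,d=arm.get_image(n); P=cloud(n,d,s); cv2.imwrite(f'pics/{n}12.png',im[:,:,::-1])
    r=np.hypot(P[:,:,0]-.595,P[:,:,1]-.172); z=P[:,:,2]
    for k,lo,hi in [('pan',.15,.166),('body',.178,.191),('knob',.206,.225)]:
        m=(d>0)&(r<.046)&(z>lo)&(z<hi); S=P[m]
        if len(S)>5: print(n,k,len(S),np.median(S[:,2]),cv2.minEnclosingCircle((S[:,:2]*1000).astype(np.float32)))
    for k,c,r0,h in [('M',(.4845,-.262),.03,.045),('S',(.4545,-.087),.025,.04)]:
        m=(d>0)&(np.hypot(P[:,:,0]-c[0],P[:,:,1]-c[1])<r0)&(z>h)&(z<.07)
        if m.sum()>5: print(n,k,P[m].mean(0))
print(s['clock'],s['position'],s['force'])
E
```

```text
clock: 17.68
position: [0.5948, 0.0926, 0.2874]
ee_rot: [-2.221, -2.221, -0.001]
force: [0.7, 0.3, 1.8]
width: 0.544
side pan 336 0.15822737296516404 ((590.6036987304688, 169.63587951660156), 40.353614807128906)
side body 310 0.18401228986836632 ((591.8883666992188, 170.4471893310547), 28.681488037109375)
side knob 70 0.21470011077263237 ((591.6764526367188, 169.37368774414062), 11.184303283691406)
side M [ 0.48141023 -0.26325538  0.05094178]
side S [ 0.45143884 -0.0877309   0.04545679]
scene pan 404 0.15684134916748058 ((597.9344482421875, 170.69903564453125), 40.61745071411133)
scene body 365 0.18235420945588063 ((597.430419921875, 170.7322540283203), 28.19134521484375)
scene knob 76 0.21408284637214192 ((597.40185546875, 170.5244903564453), 10.638456344604492)
scene M [ 0.48785625 -0.26191367  0.05019387]
scene S [ 0.45826919 -0.08657879  0.04463737]
wrist pan 1939 0.15815731158400123 ((594.87060546875, 172.2568817138672), 39.853965759277344)
wrist body 2268 0.18412091145159656 ((594.597412109375, 171.8295135498047), 27.876327514648438)
wrist knob 424 0.2160253079018924 ((594.644287109375, 171.83026123046875), 9.955636978149414)
17.775 [0.5945955  0.09345753 0.2869039 ] [-0.19200835  0.31003464  0.10232741]
```

View pics/side12.png

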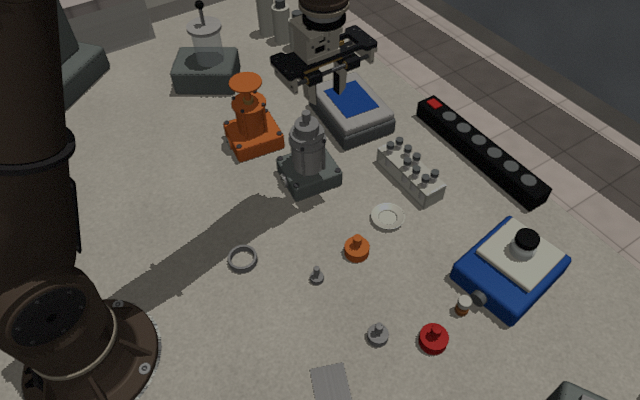

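View pics/wrist12.png

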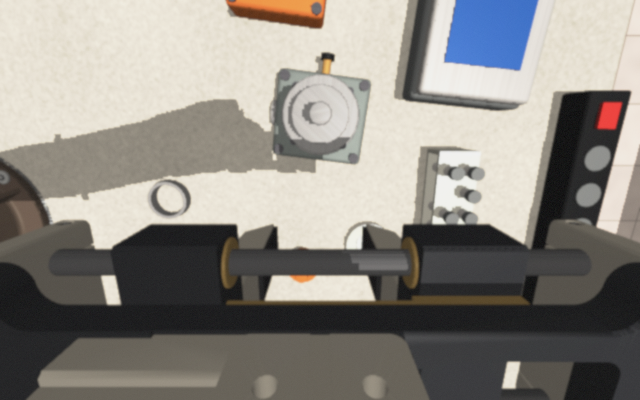

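```bash
python3 -c "
from cell import arm; print(arm.sign_off())"
```

```text
the job is handed in; nothing more can be done
None
```

The large weight now stands upright on the middle of the pan, with the ram pressed down on the specimen. I handed the job in at about 18 s; no verdict is reported.

- **Ram:** I pushed the pan down with shut fingers in 2 mm steps until the force rose from about 2 N to 16.6 N, then let go. It stayed about 33 mm below its start, with its top at z of about 0.160.
- **Large weight:** I picked it up by its knob and set it on the pan. I pressed it down with an estimated 14 N, released it and rose clear.

**Last checks**
- In the wrist view, the weight and pan centres agree within about 0.5 mm.
- The weight stands flat, with its body top 26 mm above the pan.
- The pan sits about 1.5 mm lower than before the weight went on, so it is pressing harder on the specimen. I had no direct reading of that force.
- The medium and small weights moved less than 1 mm, and the robot touches nothing.

**What disagreed**
- **Fingertips:** they sit about 22 mm above the reported TCP. I found this when contact came late, confirmed it in the depth images and allowed for it in the grasp.
- **Cameras:** the scene and side cameras differ by about 6 mm in x. I used the wrist camera, which lies between them.

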